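Run the parts canister on the sprung shaker pad

TASK

Pick up the tall canister and press its base squarely and gently onto the middle of the shaker's sloping sprung pad until the pad is fully down, keep it down for one second, then lift it off and stand it upright, wholly on top of the wooden block, setting it down rather than dropping it. Leave everything else where it is.

Things in the scene. Friction and masses are not known exactly. Their poses are not given: they have to be found in the camera images.
- canister: the tall lidded parts canister, loose, 0.25 to 0.45 kg: round steel body 60 mm in diameter and 95 mm high, with a dark steel cap 40 mm in diameter on top from 95 to 145 mm; origin at the centre of its underside, z up its axis. Grip the cap from above, about 123 mm over the underside
- shaker: the fixed grey touch-run parts shaker: base 190 x 150 x 45 mm, from which a round head 110 mm in diameter leans, its mouth sloping 28 degrees from level towards the shaker's front; origin at the centre of the base's underside (the base's middle is 10 mm behind it), z up, front towards its own -x; highest point about 170 mm. Its motor mount must not take more than 60 N from the canister
- pad_top (a point): centre of the top face of the shaker's round black rubber pad (90 mm in diameter, flat), which stands proud of the head's mouth and sinks with it when pressed; z is the pad's outward normal, 28 degrees from vertical, leaning to the shaker's front; y is level
- pad (a joint): how far the sprung pad is pressed in along its normal, m: 0 at rest, 0.024 at its hard stop; the spring takes about 3 N to start and 13 N fully down; it counts as fully down from 0.020
- block: the fixed wooden staking block, 120 x 120 mm and 45 mm high; origin at the centre of its underside, x and y along its sides, z up
- block_top (a point): centre of the wooden block's top face, 45 mm above the table
- squat_tin: bystander: squat lidded steel tin, 80 mm in diameter, 50 mm high, with a 48 mm dark cap up to 72 mm; origin at the centre of its underside
- arbor: bystander: blackened steel arbor standing on its 56 mm flange, stepped shaft, 100 mm high; origin at the centre of its underside
- bushing: bystander: brass bushing, a ring 64 mm in diameter with a 38 mm bore, 45 mm high; origin at the centre of its underside
- punch: bystander: polished square steel punch lying down, 145 mm long along its x, 18 mm thick; origin under its shank
- hammer: bystander: hammer lying along its x; origin under it
- driver: bystander: screwdriver lying along its x, towards the robot's right; origin under it
Things that resemble listed ones, but are neither listed nor needed, are in the scene too. Of the things that look like the shaker, the larger one is meant.

How it is judged:
By the outcome, as a careful person would: the job done as asked, in the order asked, and still so for the second after the job is handed in, with the robot touching nothing.
It also fails if it takes over 45 s, if anything falls off the work surface, if the arm or the gripper's body presses on something with over 40 N, if the wrist force passes 120 N, or if a joint passes its speed limit or range.

ROBOT

A 6-joint arm with a two-finger parallel gripper is mounted at the origin on the work surface. World frame = base frame: x ahead of the robot, y to its left, z up, the work surface at z = 0. Lengths are in m, angles in rad, forces in N, time in s.
With the tool pointing down it reaches from about 0.4 to 0.825 m from the base axis. Payload 7 kg.
Tool frame: the origin (TCP) lies at the centre of the arm's flange, where the gripper is bolted on; the fingertips stand 173 mm ahead of it and the grasp point (between the pads) lies 155 mm ahead of it; z points along the fingers, y is the line along which they close (so a half turn about z gives the same grasp; the last joint's range is limited). The gripper opens to 85 mm and grips with 20 to 120 N. Pads are 22 mm wide; open, the fingers measure 114 mm over their backs; the gripper's body (76 mm by 85 mm) begins 54 mm behind the grasp point. The pads swing forward as they close: fully open they stand 13 mm farther back than shut.
Start: joints at [-0.916, 0.359, 0.012, 0, -1.224, -0.288], TCP at [0.242, -0.63, 0.405] pointing down, gripper open.
Joint ranges: [-3.07, 3.07], [-1.43, 2.12], [-1.02, 1.25], [-3.03, 1.67], [-3.05, -0], [-3.03, 3.03]. Speed limits (rad/s): [2.39, 2.39, 3.01, 3.14, 3.14, 3.14].

INTERFACE

Orientations are given as a rotation vector (axis times angle).
In Python, from bench import arm gives the robot as it stands. The module is installed in compiled form; this text tells all that it offers.
- The arm moves only by the tool step_arm, never from a script. Its argument "steps" is text: rows parted by semicolons, each of 7 numbers parted by spaces: the opening, from 0 (shut) to 1 (fully open), then the shift along the world's x, y, z in units of 30 mm (1.0 is 30 mm), then the turn, a rotation vector about the world's x, y, z in units of 5 degrees (1.0 is 5 degrees). A call has 1 to 5 rows; each row is the pose to reach, as a shift and turn from the pose commanded when the call began; what a row does not reach only later rows make up. A row lasts 1/12 s, in which the tool goes at most 41.7 mm and 7.16 degrees, less where a joint would pass 70% of its speed; a pose out of reach is approached as far as the arm can. A call with a gripper value outside its range is refused whole. The fingers move at their own pace and stop on an object; "squeeze" is the grip in N (left out, the last holds). Time passes only in rows, so rows that repeat a pose let the fingers close. It gives the time, the measured TCP pose, the force, the opening and the grip force at its end, in the units of the state.
- arm.observe(): the state, without advancing time (a new reading comes with each control period).
- arm.get_image(name): name is "scene" or "top" or "wrist"; returns a dict with "color" (384x512x3 uint8, red, green, blue), "vfov" (degrees; the focal length in pixels is half the picture's height over the tangent of half this angle, whatever the lens; pixels are square), "cx", "cy" (the principal point, pixels), "R" (3x3) and "t" (3): a world point X has camera coordinates R X + t. Camera axes: x right, y down, z forward; pixel columns grow to the right and rows downward; lengths in m; the calibration is good to about 2 mm. A picture is of the moment at which its call begins. There is no depth.
- arm.hand_in(): hands the job in; it is judged then, once.
Trained networks look in the newest picture that a camera, given by its name, has taken for a name from the list of things; names that differ only in an ending like _2 or _b are one class to them, and where a whole thing is asked for, a point or a joint stands for the part that bears it (a point fixed in the world has none). Each returns a list of dicts, best first, with "p" (0 to 1); they miss things now and then, are a little off and sometimes report something else, mostly with a low value. They report only what shows in the picture. A call takes as long as a camera call. They do not tell look-alikes from the thing itself.
- arm.find_in(camera, label): "pixel" ([column, row] in pixels, amid what is visible of it).
The state is a dict: "t": time; "qpos": joint angles; "dq": joint speeds; "joint_torque": joint torques, N m; "position": TCP position; "ee_rot": TCP orientation; "contact_force": force on the tool from outside, world axes, zero at the start; "wrist_torque": the same for the moment, N m; "grip_width": opening from 0.0 (shut) to 1.0 (fully open); "finger_force": force on a finger pad.
Only numpy, scipy, OpenCV 4.12 (cv2) and the standard library are available. Lean on these libraries where they do the work, as an engineer would, in place of code of your own. Each camera call takes 0.05 s, during which the arm holds its last target. There are 200 camera calls.

## Working session

There is one attempt and no reset: what is moved stays moved. The work goes in short steps, Python scripts to look and compute and a tool call to move; the robot and the scene stay as the last step left them, time stands still between calls to the robot, and variables do not carry over. Pictures are saved under pics/ and viewed, at most 13 in all, crops included, and the job is handed in when it is done.

Besides the shell and the picture viewer there is one more tool, called after "Call:" as name(argument=value, ...) on one line, values as JSON. step_arm: Moves the arm, as the interface text tells. Its arguments: {"type":"object","properties":{"steps":{"type":"string"},"squeeze":{"type":"number"}},"required":["steps"]}

```bash
mkdir -p pics
cat > h.py <<'E'
import numpy as np, cv2
from bench import arm
def K(im):
    f=im["color"].shape[0]/2/np.tan(np.radians(im["vfov"])/2); return f,im["cx"],im["cy"]
def ray(im,p):
    f,cx,cy=K(im); R=np.array(im["R"]); t=np.array(im["t"])
    d=R.T@np.array([(p[0]-cx)/f,(p[1]-cy)/f,1]); return -R.T@t, d
def onz(im,p,z):
    o,d=ray(im,p); return o+d*(z-o[2])/d[2]
def proj(im,X):
    f,cx,cy=K(im); c=np.array(im["R"])@np.array(X)+np.array(im["t"]); return np.array([cx+f*c[0]/c[2],cy+f*c[1]/c[2]])
def tri(a,pa,b,pb):
    o1,d1=ray(a,pa);o2,d2=ray(b,pb)
    s=np.linalg.lstsq(np.c_[d1,-d2],o2-o1,rcond=None)[0]
    x,y=o1+d1*s[0],o2+d2*s[1]; return (x+y)/2,np.linalg.norm(x-y)
def save(n,im,s=1): cv2.imwrite("pics/"+n,cv2.resize(im["color"][...,::-1],None,fx=s,fy=s,interpolation=cv2.INTER_CUBIC))
E
python3 - <<'E'
from h import *
np.set_printoptions(precision=3,suppress=True)
print(arm.observe())
I={}
for c in("scene","top"):
    im=I[c]=arm.get_image(c); save(c+"0.png",im,1.5); print(c,im["vfov"],ray(im,(256,192)))
    for l in["canister","shaker","pad_top","block","squat_tin","arbor","bushing"]:
        print(c,l,[(np.round(d["pixel"]),round(d["p"],2)) for d in arm.find_in(c,l)][:4])
E
```

```text
{'t': 0.0, 'qpos': array([-0.916,  0.359,  0.011, -0.   , -1.224, -0.288]), 'dq': array([ 0.001, -0.   , -0.   , -0.   , -0.   ,  0.   ]), 'joint_torque': array([ -0.   , -58.333,  29.341,   6.937,  -0.006,   0.   ]), 'position': array([ 0.242, -0.63 ,  0.404]), 'ee_rot': array([ 0.573, -3.088, -0.003]), 'contact_force': array([ 0.132, -0.371,  0.147]), 'wrist_torque': array([ 0.034,  0.074, -0.02 ]), 'finger_force': 0.0, 'grip_width': 1.0016202748904612}
scene 52.67681629329499 (array([ 1.183, -0.593,  1.049]), array([-0.557,  0.478, -0.68 ]))
scene canister [(array([280., 191.]), 0.97), (array([374., 189.]), 0.42)]
scene shaker [(array([310., 250.]), 0.76), (array([271., 159.]), 0.75)]
scene pad_top [(array([302., 229.]), 0.66)]
scene block [(array([227., 294.]), 0.97), (array([159., 227.]), 0.55)]
scene squat_tin [(array([322., 181.]), 0.85), (array([215., 239.]), 0.22)]
scene arbor [(array([326., 218.]), 0.6)]
scene bushing [(array([218., 239.]), 0.91)]
top 51.4891608192212 (array([0.39 , 0.052, 1.198]), array([ 0.08 ,  0.003, -0.997]))
top canister [(array([216., 206.]), 0.95), (array([116., 133.]), 0.66)]
top shaker [(array([173., 274.]), 0.6), (array([258., 125.]), 0.56), (array([410., 220.]), 0.43), (array([198., 144.]), 0.4)]
top pad_top [(array([261., 124.]), 0.71), (array([166., 284.]), 0.69)]
top block [(array([355., 150.]), 0.92)]
top squat_tin [(array([150., 187.]), 0.96)]
top arbor [(array([199., 146.]), 0.57)]
top bushing [(array([326., 208.]), 0.61)]
```

View pics/scene0.png

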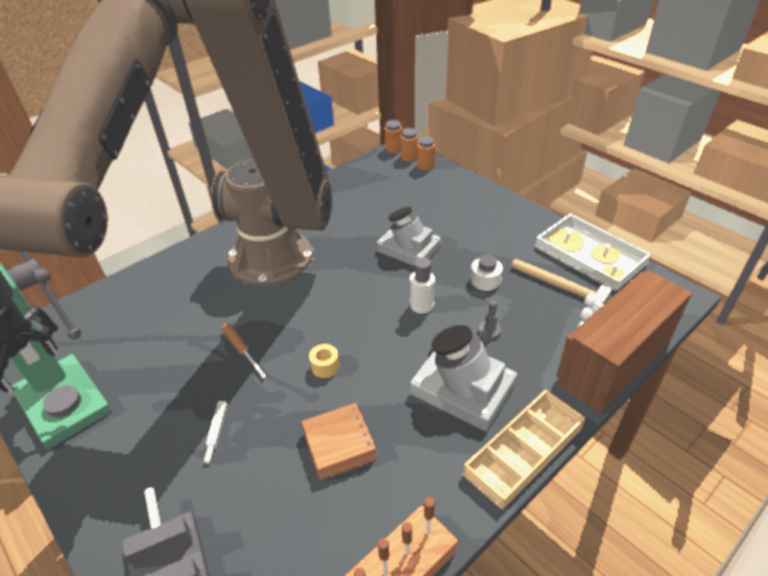

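View pics/top0.png

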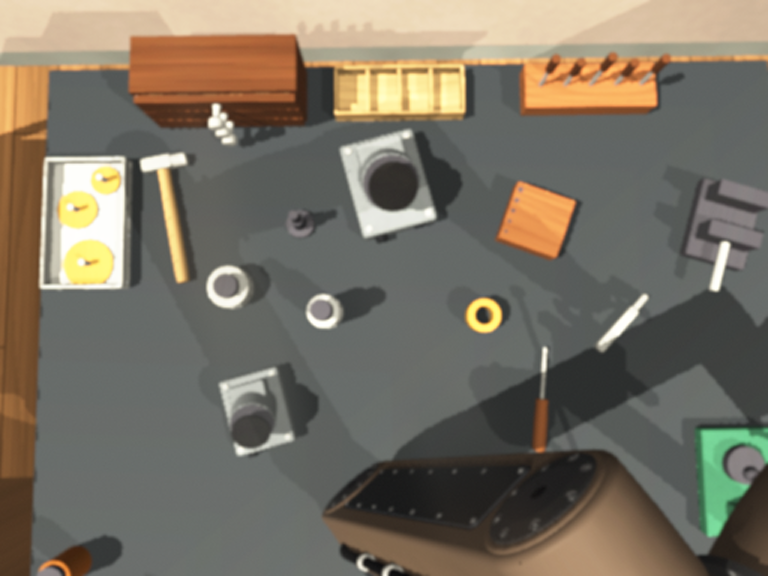

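The scene picture shows the tall canister at (281,191), squat tin at (322,181), large shaker at (310,250), small shaker at (271,159) and block at (227,294). In the top picture the same five are at (216,206), (152,190), (259,122), (170,275) and (358,147).
Could be taken for the canister: squat_tin and the orange jars at top left of the scene picture. I choose the tall steel one at scene (281,191). Could be taken for the shaker: the small one at top (170,275). I choose the larger one at (259,122). One montage crop will check both.

Run:
```python
from h import *
import pickle
I={c:arm.get_image(c) for c in("scene","top")}
pickle.dump(I,open("I.pkl","wb"))
def crop(c,x,y): 
    return cv2.resize(I[c]["color"][y:y+75,x:x+100,::-1],(400,300),interpolation=cv2.INTER_CUBIC)
m=np.vstack([np.hstack([crop("top",210,82),crop("scene",260,212)]),np.hstack([crop("top",310,112),crop("scene",235,155)])])
cv2.imwrite("pics/m.png",m)
print(tri(I["top"],(216,206),I["scene"],(281,191)))
```

```text
(array([0.44141452, 0.16749989, 0.07019853]), np.float64(0.003704746695394959))
```

View pics/m.png

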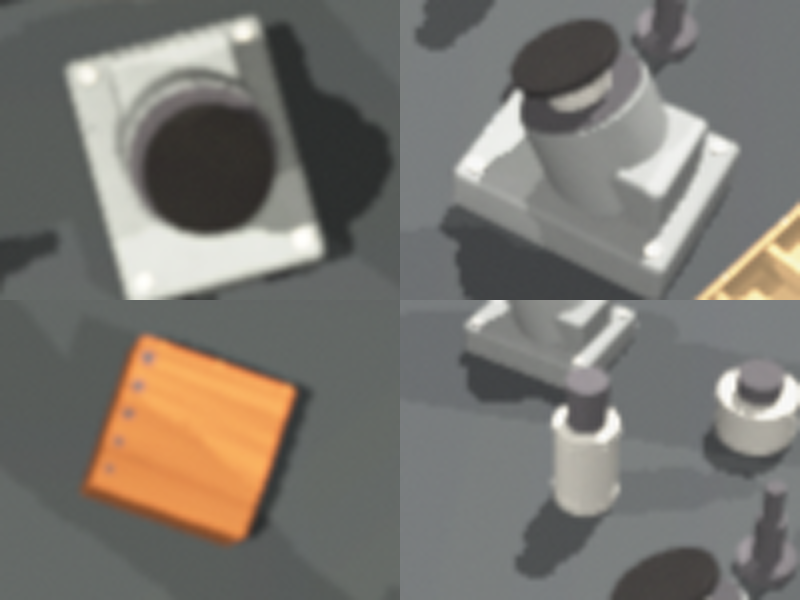

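The crops confirm the choice: a tall canister with a narrow cap at scene (282,183), and the large shaker with its black pad centred at top (262,124) and scene (301,226). The block's top face is centred at top (358,147).

Run:
```python
from h import *
import pickle
np.set_printoptions(precision=4,suppress=True)
I=pickle.load(open("I.pkl","rb")); T,S=I["top"],I["scene"]
tp=lambda x,y,ox,oy:(x/4+ox-.4,y/4+oy-.4)
pt=tp(210,168,210,82); ps=tp(166,58,260,212)
print("pad",tri(T,pt,S,ps))
c=[onz(T,tp(*p,210,82),.045) for p in[(66,66),(258,16),(326,255)]]
print("base corners",c, np.linalg.norm(c[1]-c[0]),np.linalg.norm(c[2]-c[1]))
d=c[1]-c[2]; print("yaw(+x)",np.degrees(np.arctan2(d[1],d[0])), "mid TL-BR",(c[0]+c[2])/2)
e=c[0]-c[1]; print("yaw from y",np.degrees(np.arctan2(-e[0],e[1])))
b=np.array([onz(T,tp(*p,310,112),.045) for p in[(143,35),(299,84),(242,238),(86,186)]])
print("block",b,b.mean(0),[np.linalg.norm(b[i]-b[i-1]) for i in range(4)])
for p in ((141,34),(300,84)): pass
v=b[0]-b[3];print(np.degrees(np.arctan2(v[1],v[0])))
# colour segmentation of canister cap
for n,im,(x,y) in(("T",T,(214,207)),("S",S,(282,175))):
    hsv=im["color"][y-12:y+13,x-12:x+13]; print(n); print(hsv.mean(2).astype(int)[:, ::1] if 0 else '')
print("cap tri",tri(T,(321/1.5-.3,311/1.5-.3),S,tp(188,80,235,155)))
```

```text
pad (array([0.6582, 0.0359, 0.1492]), np.float64(0.000539914318117713))
base corners [array([0.7637, 0.1402, 0.045 ]), array([ 0.7999, -0.0029,  0.045 ]), array([ 0.6189, -0.0497,  0.045 ])] 0.14762358154566793 0.1869404418126391
yaw(+x) 14.492831302379344 mid TL-BR [0.6913 0.0453 0.045 ]
yaw from y 14.178256944922609
block [[ 0.6915 -0.2113  0.045 ]
 [ 0.6532 -0.3249  0.045 ]
 [ 0.5396 -0.2785  0.045 ]
 [ 0.5794 -0.1659  0.045 ]] [ 0.6159 -0.2451  0.045 ] [np.float64(0.12091624720191715), np.float64(0.11980308633377783), np.float64(0.12269682777285947), np.float64(0.11943561685127899)]
-22.077763141559302
T

S

cap tri (array([0.4374, 0.1683, 0.1465]), np.float64(0.0031316691767278412))
```

Call:
step_arm(steps="1 4.5 4.5 0.5 0 0 6;1 4.5 4.5 0.5 0 0 6;1 4.5 4.5 0.5 0 0 6;1 4.5 4.5 0.5 0 0 6;1 4.5 4.5 0.5 0 0 6")

```text
t: 1.32
position: [0.3791, -0.4927, 0.4204]
ee_rot: [-1.365, 2.829, -0.001]
contact_force: [-0.3, -0.5, -0.4]
grip_width: 0.998
finger_force: 0.0
```

Call:
step_arm(steps="1 3.5 5.5 0 0 0 5.5;1 3.5 5.5 0 0 0 5.5;1 3.5 5.5 0 0 0 5.5;1 3.5 5.5 0 0 0 5.5;1 3.5 5.5 0 0 0 5.5")

```text
t: 1.73
position: [0.4833, -0.3274, 0.42]
ee_rot: [-1.997, 2.424, -0.001]
contact_force: [0.5, -0.7, 0.1]
grip_width: 0.999
finger_force: 0.0
```

Call:
step_arm(steps="1 0 6.5 0 0 0 5.2;1 0 6.5 0 0 0 5.2;1 0 6.5 0 0 0 5.2;1 0 6.5 0 0 0 5.2;1 0 6.5 0 0 0 5.2")

```text
t: 2.15
position: [0.4815, -0.1324, 0.4201]
ee_rot: [-2.49, 1.915, -0.001]
contact_force: [0.5, -0.3, 0.7]
grip_width: 1.004
finger_force: 0.0
```

Call:
step_arm(steps="1 -1 6.6 0 0 0 0;1 -1 6.6 0 0 0 0;1 -1 6.6 0 0 0 0;1 -1 6.6 0 0 0 0;1 -1 6.6 0 0 0 0")

```text
t: 2.57
position: [0.4511, 0.0651, 0.4202]
ee_rot: [-2.484, 1.921, -0.001]
contact_force: [0.4, 0.1, -0.7]
grip_width: 0.998
finger_force: 0.0
```

Run:
```python
from h import *
import pickle
np.set_printoptions(precision=4,suppress=True)
im=arm.get_image("wrist"); save("w1.png",im,1.5); pickle.dump(im,open("w1.pkl","wb"))
print(arm.observe()["position"],ray(im,(256,192)))
for l in["canister","shaker","pad_top"]: print(l,[(d["pixel"],d["p"]) for d in arm.find_in("wrist",l)])
print(proj(im,[.4374,.1683,.145]),proj(im,[.6582,.0359,.1492]))
```

```text
[0.4511 0.0685 0.4203] (array([ 0.469 , -0.0064,  0.3898]), array([-0.0733,  0.2861, -0.9554]))
canister [([244.6, 260.0], 0.72)]
shaker [([330.1, 321.8], 0.95), ([71.6, 91.6], 0.87)]
pad_top [([32.9, 95.9], 0.81)]
[241.9762 295.2891] [-2.7947 88.3504]
```

View pics/w1.png

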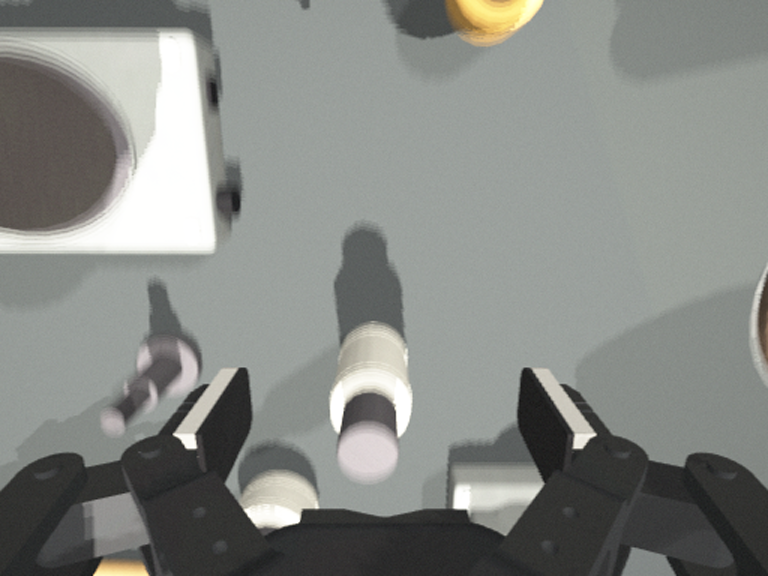

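The wrist view shows the canister cap top centred at about (245,302), with its body shoulder at (247,266), upright. The squat tin is at (187,335) and the large shaker at (71,92).

Run:
```python
from h import *
import pickle
np.set_printoptions(precision=4,suppress=True)
im=pickle.load(open("w1.pkl","rb")); I=pickle.load(open("I.pkl","rb"))
p=(245.1,301.8); print(onz(im,p,.145),onz(im,(370.5/1.5-.2,401/1.5-.2),.095))
ps=(188/4+235-.4,80/4+155-.4)
print(tri(im,p,I["scene"],ps),tri(im,p,I["top"],(213.7,207)),onz(I["top"],(213.7,207),.145))
```

```text
[0.4328 0.1745 0.145 ] [0.4344 0.1677 0.095 ]
(array([0.4319, 0.1773, 0.1393]), np.float64(0.0024078390619446904)) (array([0.4353, 0.1657, 0.1573]), np.float64(0.001429997734330798)) [0.4365 0.1673 0.145 ]
```

Call:
step_arm(steps="1 -0.5 3.4 -2 0 0 0;1 -0.5 3.4 -2 0 0 0;1 -0.5 3.4 -2 0 0 0;1 -0.5 3.4 -2 0 0 0;1 -0.5 3.4 -2 0 0 0")

```text
t: 3.18
position: [0.4371, 0.1649, 0.3586]
ee_rot: [2.483, -1.92, -0.0]
contact_force: [0.3, -0.4, 0.3]
grip_width: 1.0
finger_force: 0.0
```

Run:
```python
from h import *
import pickle
np.set_printoptions(precision=4,suppress=True)
for k in range(3): im=arm.get_image("wrist")
save("w2.png",im,1.5); pickle.dump(im,open("w2.pkl","wb"))
o=arm.observe();print(o["position"],o["ee_rot"],ray(im,(256,192)))
P=o["position"]; print("grasp pt px",proj(im,P-[0,0,.155]),proj(im,[.435,.171,.145]),proj(im,[.435,.171,.095]))
```

```text
[0.4375 0.1638 0.3602] [-2.4826  1.9244 -0.0005] (array([0.4552, 0.0925, 0.3295]), array([-0.0739,  0.2851, -0.9557]))
grasp pt px [254.3438 265.0846] [255.8119 227.2603] [255.8348 202.349 ]
```

View pics/w2.png

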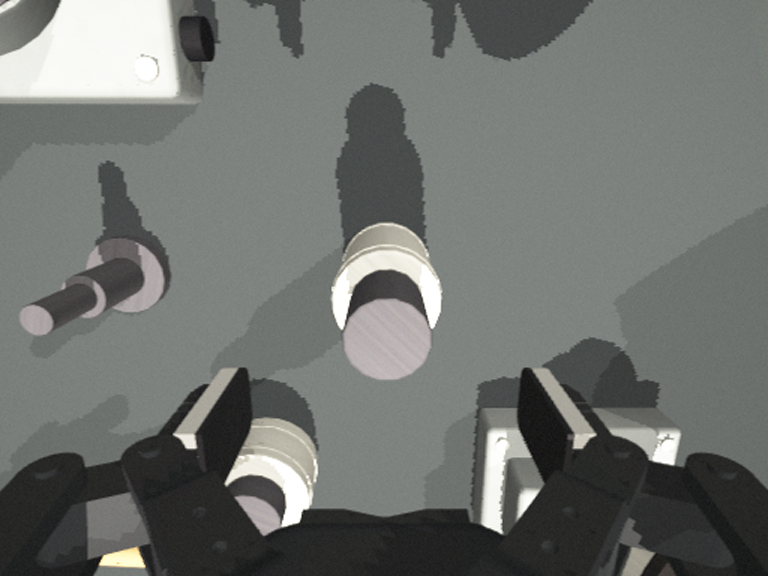

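The close wrist view shows the cap centred at (258,225) between the open fingers, with the arbor at (80,200) clear.

Run:
```python
from h import *
import pickle
np.set_printoptions(precision=4,suppress=True)
im=pickle.load(open("w2.pkl","rb"));w1=pickle.load(open("w1.pkl","rb")); I=pickle.load(open("I.pkl","rb"))
p=(258.1,225.4); print(onz(im,p,.145),onz(im,(386.5/1.5-.2,296/1.5-.2),.095),tri(im,p,I["scene"],(281.6,174.6)),tri(im,p,I["top"],(213.7,207)))
P=np.array([.4375,.1638,.3602]);g=P-[0,0,.155];print("grasp dist",K(im))
```

```text
[0.4339 0.1693 0.145 ] [0.4348 0.1664 0.095 ] (array([0.4342, 0.1719, 0.142 ]), np.float64(0.0028416172480023633)) (array([0.4355, 0.166 , 0.154 ]), np.float64(0.0013991740727499532))
grasp dist (np.float64(305.105170715695), 255.99863875033705, 191.59435850503607)
```

Call:
step_arm(steps="1 -0.1 0.1 -0.9 0 0 0;1 -0.1 0.1 -1.6 0 0 0;1 -0.1 0.1 -2.2 0 0 0;1 -0.1 0.1 -2.7 0 0 0;1 -0.1 0.1 -2.7 0 0 0")

```text
t: 3.75
position: [0.4337, 0.1661, 0.2768]
ee_rot: [2.479, -1.924, -0.001]
contact_force: [0.5, -0.3, -0.4]
grip_width: 0.996
finger_force: 0.0
```

Call:
step_arm(steps="0 0 0 0 0 0 0;0 0 0 0 0 0 0;0 0 0 0 0 0 0;0 0 0 0 0 0 0;0 0 0 0 0 0 0", squeeze=80)

```text
t: 4.17
position: [0.4346, 0.1681, 0.2802]
ee_rot: [-2.483, 1.921, -0.001]
contact_force: [0.4, -0.4, 4.8]
grip_width: 0.451
finger_force: 79.6
```

Call:
step_arm(steps="0 0 0 0 0 0 0;0 0 0 0 0 0 0;0 0 0 0 0 0 0;0 0 0 0 0 0 0;0 0 0 0 0 0 0")

```text
t: 4.58
position: [0.4346, 0.1682, 0.2802]
ee_rot: [-2.483, 1.921, -0.001]
contact_force: [0.4, -1.0, 6.3]
grip_width: 0.45
finger_force: 79.6
```

Call:
step_arm(steps="0 0 0 1 0 0 0;0 0 0 2 0 0 0;0 0 0 3.2 0 0 0;0 0 0 4.4 0 0 0;0 0 0 5.5 0 0 0")

```text
t: 5.0
position: [0.4334, 0.1675, 0.4461]
ee_rot: [-2.484, 1.922, 0.0]
contact_force: [1.3, 1.2, -3.8]
grip_width: 0.45
finger_force: 81.8
```

Run:
```python
from h import *
import pickle
np.set_printoptions(precision=4,suppress=True)
for k in range(4): im=arm.get_image("wrist")
o=arm.observe();P=o["position"];print(P,o["ee_rot"],o["contact_force"],o["finger_force"],o["grip_width"])
c=im["color"][:,:,::-1][150:330,150:390]; cv2.imwrite("pics/w3.png",cv2.resize(c,None,fx=3,fy=3,interpolation=cv2.INTER_CUBIC))
for h in(.145,.095,0): print(proj(im,P-[0,0,.280-h]))
# predicted shoulder circle
from scipy.spatial.transform import Rotation as Rn
Rt=Rn.from_rotvec(o["ee_rot"]).as_matrix()
for dx,dy in((0,1),(0,-1),(1,0),(-1,0)): print((proj(im,P-[0,0,.185]+Rt@np.array([dx,dy,0])*.03)-[150,150])*3)
pickle.dump(im,open("w3.pkl","wb"))
```

```text
[0.4336 0.1677 0.4443] [-2.4824  1.9219  0.001 ] [-0.1467  0.0985 -3.6616] 82.73246169090271 0.4515601585638469
[257.1822 286.8181]
[257.2896 233.8651]
[257.3859 186.4281]
[482.2715 251.9427]
[161.6484 251.2486]
[322.1954  96.9738]
[321.5745 391.034 ]
```

View pics/w3.png

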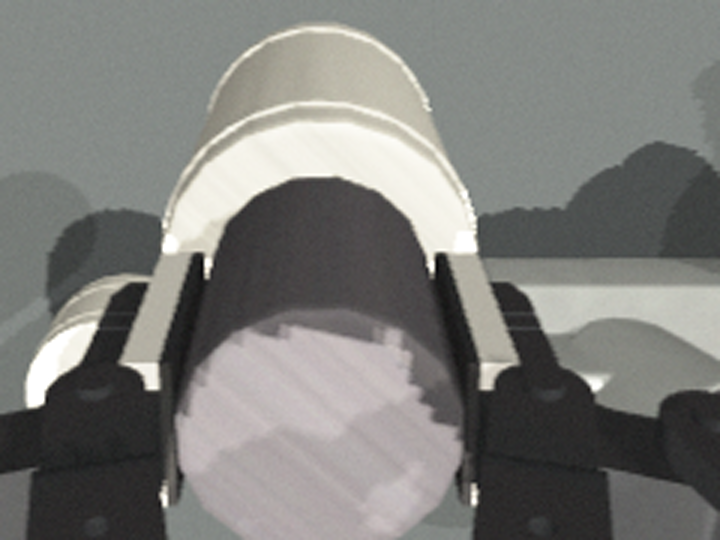

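The crop shows the cap held between both pads at about (257,290) and the canister hanging straight. It sits roughly 2 to 3 mm to the tool's +y side.

Call:
step_arm(steps="0 0.5 -0.5 0.6 0.35 -1.35 0;0 1.1 -1.1 1.2 0.7 -2.7 0;0 1.7 -1.7 1.7 1.05 -4.05 0;0 2.4 -2.4 2 1.393 -5.424 0;0 3 -3 2 1.393 -5.424 0")

```text
t: 5.62
position: [0.523, 0.0761, 0.5033]
ee_rot: [-2.151, 1.663, -0.423]
contact_force: [-1.4, 0.5, -4.7]
grip_width: 0.45
finger_force: 83.3
```

Call:
step_arm(steps="0 0.7 -0.7 0 0 0 0;0 1.4 -1.4 0 0 0 0;0 2 -2.1 0 0 0 0;0 2.5 -2.6 0 0 0 0;0 2.7 -2.8 0 0 0 0")

```text
t: 6.03
position: [0.6062, -0.0079, 0.5004]
ee_rot: [-2.158, 1.674, -0.413]
contact_force: [0.4, 0.5, -3.6]
grip_width: 0.45
finger_force: 83.3
```

Run:
```python
from h import *
import pickle
np.set_printoptions(precision=4,suppress=True)
for k in range(4): im=arm.get_image("wrist")
from scipy.spatial.transform import Rotation as Rn
o=arm.observe();P=o["position"];Rt=Rn.from_rotvec(o["ee_rot"]).as_matrix();print(P,Rt[:,2],Rt[:,1],o["contact_force"],o["wrist_torque"],o["finger_force"],o["qpos"])
pad=np.array([.6582,.0359,.1492]); n=np.array([-.4547,-.1168,.8829]); d=P+.28*Rt[:,2]-pad
print("bottom-pad",d,"along n",d@n,"lateral",d-(d@n)*n, "px pad",proj(im,pad),"angle",np.degrees(np.arccos(-n@Rt[:,2])))
S=arm.get_image("scene"); T=arm.get_image("top"); pickle.dump((im,S,T),open("s1.pkl","wb"))
m=np.hstack([cv2.resize(im["color"][...,::-1],(400,300)),cv2.resize(S["color"][165:285,230:390,::-1],(400,300),interpolation=cv2.INTER_CUBIC)])
cv2.imwrite("pics/s1.png",m)
print(arm.find_in("wrist","pad_top"))
```

```text
[ 0.6046 -0.006   0.5018] [ 0.4517  0.116  -0.8846] [-0.8565 -0.2212 -0.4663] [-0.2311  0.477  -3.5139] [-0.467   2.2102 -0.0423] 83.27197551727295 [ 0.3243  0.0508 -0.2328  0.0472 -0.8038 -0.0962]
bottom-pad [ 0.0728 -0.0095  0.1049] along n 0.06059553326149162 lateral [ 0.1004 -0.0024  0.0514] px pad [357.1056 197.2815] angle 0.5902033095021316
[{'pixel': [362.2, 198.6], 'p': 0.97}]
```

View pics/s1.png

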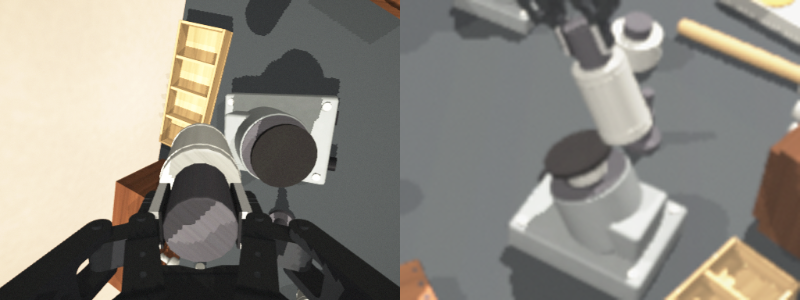

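The left half shows the canister tilted beside the pad, with the pad at wrist (363,197). The right half shows the canister too far back (+x), because I slipped in the x arithmetic. I'll correct by −0.1 m and triangulate the pad afresh first.

Run:
```python
from h import *
import pickle
np.set_printoptions(precision=4,suppress=True)
W,S,T=pickle.load(open("s1.pkl","rb")); I=pickle.load(open("I.pkl","rb"));w1=pickle.load(open("w1.pkl","rb"))
# pad blob in wrist: dark region
g=W["color"].max(2).astype(np.uint8)
sub=g[130:260,300:440]; k=(sub<75).astype(np.uint8)
n_,lab,st,ce=cv2.connectedComponentsWithStats(k)
for i in range(1,n_):
    if st[i,4]>800: print(st[i]+[300,130,0,0,0],ce[i]+[300,130])
l=lab[198-130,362-300]; cs,_=cv2.findContours((lab==l).astype(np.uint8),0,1); c=max(cs,key=len); h=cv2.convexHull(c); e=cv2.fitEllipse(h); print("ell",e, l)
pw=(363.5,197);pt=(262.1,123.6);ps=(301.1,226.1)
for a,p,b,q in((W,pw,I["scene"],ps),(W,pw,I["top"],pt),(I["top"],pt,I["scene"],ps)): print(tri(a,p,b,q))
print(onz(W,pw,.149),onz(I["top"],pt,.149),onz(I["scene"],ps,.149))
```

```text
[ 320  158   86  102 5641] [362.2941 200.4063]
ell ((62.341094970703125, 75.80435943603516), (83.41967010498047, 101.60440063476562), 4.889332294464111) 4
(array([0.6538, 0.0373, 0.1432]), np.float64(0.004950745392422328))
(array([0.655 , 0.0344, 0.1507]), np.float64(0.006679728900524597))
(array([0.6582, 0.0359, 0.1492]), np.float64(0.000539914318117713))
[0.6523 0.0331 0.149 ] [0.6585 0.0361 0.149 ] [0.6579 0.0358 0.149 ]
```

Call:
step_arm(steps="0 -0.7 0 0 0 0 0;0 -1.5 0 0 0 0 0;0 -2.3 0 0 0 0 0;0 -3 0 0 0 0 0;0 -3.3 0 0 0 0 0")

```text
t: 6.8
position: [0.5031, -0.006, 0.504]
ee_rot: [-2.155, 1.666, -0.417]
contact_force: [-0.6, 0.7, -3.5]
grip_width: 0.448
finger_force: 83.4
```

Call:
step_arm(steps="0 0.1 0 -0.6 0 0 0;0 0.2 0.1 -1.3 0 0 0;0 0.35 0.1 -2 0 0 0;0 0.35 0.1 -2.5 0 0 0;0 0.35 0.1 -2.7 0 0 0")

```text
t: 7.22
position: [0.5157, -0.0028, 0.4203]
ee_rot: [-2.158, 1.669, -0.414]
contact_force: [-0.4, -0.4, -4.3]
grip_width: 0.447
finger_force: 83.4
```

Run:
```python
from h import *
import pickle
np.set_printoptions(precision=4,suppress=True)
for k in range(3): im=arm.get_image("wrist")
from scipy.spatial.transform import Rotation as Rn
o=arm.observe();P=o["position"];Rt=Rn.from_rotvec(o["ee_rot"]).as_matrix();print(P,Rt[:,2],o["contact_force"],o["finger_force"])
pad=np.array([.657,.0355,.149]); n=np.array([-.4547,-.1168,.8829]); d=P+.28*Rt[:,2]-pad
print("along n",d@n,"lateral",d-(d@n)*n,"angle",np.degrees(np.arccos(-n@Rt[:,2])))
S=arm.get_image("scene"); T=arm.get_image("top")
vis=[]
for c,(x,y) in((S,(255,170)),(T,(210,82))):
    v=cv2.resize(c["color"][y:y+75,x:x+100,::-1],(400,300),interpolation=cv2.INTER_CUBIC)
    z=Rt[:,2]; u=np.array([-.2487,.9686,0]); w=np.cross(z,u)
    for cen,r,col,N in((P+.28*z,.03,(0,0,255),z),(P+.185*z,.03,(0,255,0),z),(pad,.045,(255,128,0),-n)):
        w=np.cross(N,u)
        pts=[(proj(c,cen+r*(np.cos(a)*u+np.sin(a)*w))-[x,y]+.4)*4 for a in np.linspace(0,6.28,40)]
        cv2.polylines(v,[np.int32(pts)],True,col,1)
    vis.append(v)
cv2.imwrite("pics/s2.png",cv2.resize(np.hstack(vis),None,fx=1,fy=1))
```

```text
[ 0.5166 -0.0027  0.4232] [ 0.4548  0.1169 -0.8829] [ 0.5583  0.156  -3.6942] 83.36026310920715
along n 0.03037643356489171 lateral [ 0.0008 -0.002   0.0001] angle 0.553408764657188
```

View pics/s2.png

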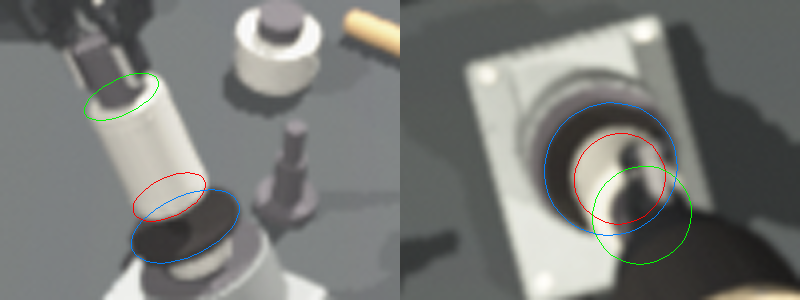

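The overlay shows the predicted pad circle (blue) and canister base (red) lying on their images, with the base over the pad's middle.

Call:
step_arm(steps="0 0.1 0.03 -0.2 0 0 0;0 0.2 0.05 -0.39 0 0 0;0 0.28 0.07 -0.54 0 0 0;0 0.34 0.09 -0.66 0 0 0;0 0.38 0.1 -0.74 0 0 0")

```text
t: 7.88
position: [0.5282, -0.0001, 0.3996]
ee_rot: [-2.156, 1.669, -0.416]
contact_force: [0.6, 0.1, -3.4]
grip_width: 0.451
finger_force: 83.4
```

Call:
step_arm(steps="0 0.03 0.01 -0.06 0 0 0;0 0.06 0.02 -0.12 0 0 0;0 0.09 0.02 -0.18 0 0 0;0 0.12 0.03 -0.24 0 0 0;0 0.15 0.04 -0.3 0 0 0")

```text
t: 8.3
position: [0.5323, 0.001, 0.3916]
ee_rot: [-2.155, 1.668, -0.417]
contact_force: [-3.7, -1.2, 0.6]
grip_width: 0.451
finger_force: 83.8
```

Call:
step_arm(steps="0 0.04 0.01 -0.08 0 0 0;0 0.08 0.02 -0.16 0 0 0;0 0.13 0.03 -0.25 0 0 0;0 0.17 0.045 -0.34 0 0 0;0 0.2 0.05 -0.39 0 0 0")

```text
t: 8.72
position: [0.5384, 0.0025, 0.3799]
ee_rot: [-2.155, 1.668, -0.417]
contact_force: [-7.8, -1.3, 5.0]
grip_width: 0.452
finger_force: 84.4
```

Call:
step_arm(steps="0 0.01 0 -0.02 0 0 0;0 0.02 0.005 -0.035 0 0 0;0 0.02 0.005 -0.035 0 0 0;0 0.02 0.005 -0.035 0 0 0;0 0.02 0.005 -0.035 0 0 0")

```text
t: 9.13
position: [0.5389, 0.0026, 0.3791]
ee_rot: [-2.155, 1.668, -0.417]
contact_force: [-8.7, -1.1, 4.2]
grip_width: 0.449
finger_force: 84.4
```

Run:
```python
from h import *
from scipy.spatial.transform import Rotation as Rn
np.set_printoptions(precision=4,suppress=True)
o=arm.observe();P=o["position"];n=np.array([-.4547,-.1168,.8829])
print(P,n@(o["contact_force"]+[0,0,3.6]),o["contact_force"],o["wrist_torque"],n@(P-[.5323,.001,.3916]),-n@Rn.from_rotvec(o["ee_rot"]).as_matrix()[:,2])
```

```text
[0.5389 0.0026 0.3791] 10.945688534753957 [-8.7463 -1.0531  4.1537] [-0.7142  3.788   0.1523] -0.01417938434703985 0.9999533227513352
```

Call:
step_arm(steps="0 0.015 0.004 -0.03 0 0 0;0 0.03 0.008 -0.06 0 0 0;0 0.045 0.012 -0.09 0 0 0;0 0.045 0.012 -0.09 0 0 0;0 0.045 0.012 -0.09 0 0 0")

```text
t: 9.55
position: [0.5402, 0.0029, 0.3766]
ee_rot: [-2.155, 1.668, -0.418]
contact_force: [-8.5, -1.5, 6.1]
grip_width: 0.447
finger_force: 85.2
```

Run:
```python
from h import *
from scipy.spatial.transform import Rotation as Rn
np.set_printoptions(precision=4,suppress=True)
o=arm.observe();P=o["position"];n=np.array([-.4547,-.1168,.8829])
print(P,n@(o["contact_force"]+[0,0,3.6]),o["contact_force"],o["wrist_torque"],n@(P-[.5323,.001,.3916]),-n@Rn.from_rotvec(o["ee_rot"]).as_matrix()[:,2])
```

```text
[0.5402 0.0029 0.3766] 12.642770273644809 [-8.495  -1.5489  6.1397] [-0.6433  3.9653  0.2102] -0.017010504885004628 0.9999532479746338
```

Call:
step_arm(steps="0 0.012 0.003 -0.02 0 0 0;0 0.023 0.006 -0.044 0 0 0;0 0.023 0.006 -0.044 0 0 0;0 0.023 0.006 -0.044 0 0 0;0 0.023 0.006 -0.044 0 0 0")

```text
t: 9.97
position: [0.5404, 0.0027, 0.3765]
ee_rot: [-2.154, 1.668, -0.419]
contact_force: [-20.1, -1.8, 18.3]
grip_width: 0.451
finger_force: 87.1
```

Run:
```python
from h import *
np.set_printoptions(precision=4,suppress=True)
o=arm.observe();P=o["position"];n=np.array([-.4547,-.1168,.8829])
print(P,n@(o["contact_force"]+[0,0,3.6]),o["contact_force"],n@(P-[.5323,.001,.3916]))
S=arm.get_image("scene")
cv2.imwrite("pics/s3.png",cv2.resize(S["color"][170:260,255:375,::-1],(720,540),interpolation=cv2.INTER_CUBIC))
```

```text
[0.5404 0.0027 0.3765] 28.70514370108216 [-20.0702  -1.8466  18.3318] -0.01717920865873495
```

View pics/s3.png

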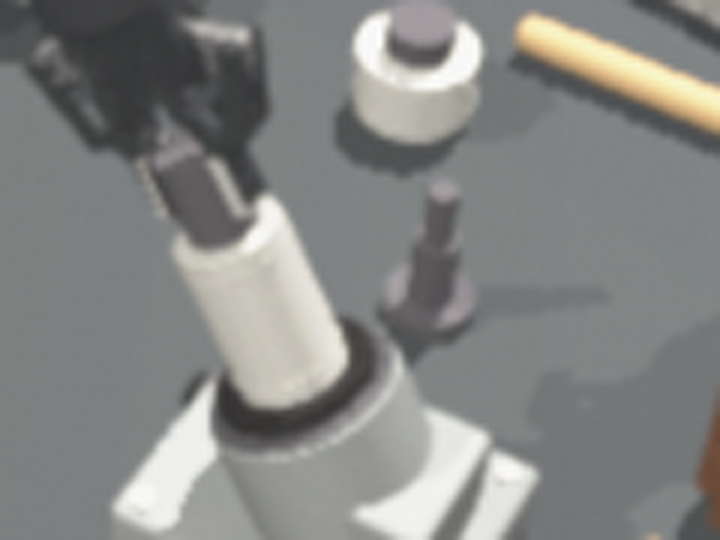

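The picture shows the pad sunk flush into the head with the canister base flat on its middle at about (285,395). The force jump to 29 N marks the hard stop, so I'll ease off a little and hold.

Call:
step_arm(steps="0 -0.015 -0.004 0.03 0 0 0;0 -0.015 -0.004 0.03 0 0 0;0 -0.015 -0.004 0.03 0 0 0;0 -0.015 -0.004 0.03 0 0 0;0 -0.015 -0.004 0.03 0 0 0")

```text
t: 10.43
position: [0.5402, 0.0029, 0.3766]
ee_rot: [-2.155, 1.668, -0.418]
contact_force: [-13.4, -1.3, 11.5]
grip_width: 0.449
finger_force: 84.9
```

Call:
step_arm(steps="0 0 0 0 0 0 0;0 0 0 0 0 0 0;0 0 0 0 0 0 0;0 0 0 0 0 0 0;0 0 0 0 0 0 0")

```text
t: 10.85
position: [0.5402, 0.0028, 0.3766]
ee_rot: [-2.155, 1.668, -0.418]
contact_force: [-12.0, -1.6, 10.8]
grip_width: 0.453
finger_force: 84.9
```

Call:
step_arm(steps="0 0 0 0 0 0 0;0 0 0 0 0 0 0;0 0 0 0 0 0 0;0 0 0 0 0 0 0;0 0 0 0 0 0 0")

```text
t: 11.27
position: [0.5402, 0.0028, 0.3766]
ee_rot: [-2.155, 1.668, -0.418]
contact_force: [-13.3, -1.4, 10.3]
grip_width: 0.448
finger_force: 84.9
```

Call:
step_arm(steps="0 -0.05 -0.01 0.1 0 0 0;0 -0.15 -0.04 0.3 0 0 0;0 -0.3 -0.08 0.6 0 0 0;0 -0.5 -0.13 1 0 0 0;0 -0.7 -0.18 1.4 0 0 0")

```text
t: 11.68
position: [0.5195, -0.0022, 0.418]
ee_rot: [-2.155, 1.668, -0.417]
contact_force: [1.2, 0.1, -2.8]
grip_width: 0.451
finger_force: 83.3
```

Call:
step_arm(steps="0 -0.3 -0.08 0.6 0 0 0;0 -0.6 -0.16 1.2 0 0 0;0 -0.9 -0.24 1.8 0 0 0;0 -1 -0.3 2.2 0 0 0;0 -1 -0.3 2.4 0 0 0")

```text
t: 12.1
position: [0.4893, -0.0113, 0.4921]
ee_rot: [-2.152, 1.666, -0.42]
contact_force: [0.1, 0.1, -2.7]
grip_width: 0.451
finger_force: 83.3
```

Call:
step_arm(steps="0 0.3 -0.7 0 -0.35 1.35 0;0 0.7 -1.6 0 -0.7 2.7 0;0 1.1 -2.6 0 -1.05 4.05 0;0 1.6 -3.6 0 -1.393 5.424 0;0 2 -4.5 0 -1.393 5.424 0")

```text
t: 12.52
position: [0.5521, -0.1476, 0.4876]
ee_rot: [2.479, -1.918, -0.012]
contact_force: [2.1, 1.3, -3.8]
grip_width: 0.454
finger_force: 83.5
```

Call:
step_arm(steps="0 0.6 -0.9 -0.7 0 0 0;0 1.2 -1.8 -1.5 0 0 0;0 1.8 -2.6 -2.3 0 0 0;0 2.1 -3.2 -2.8 0 0 0;0 2.23 -3.36 -3 0 0 0")

```text
t: 12.93
position: [0.6177, -0.2495, 0.3942]
ee_rot: [2.48, -1.925, -0.007]
contact_force: [-1.1, 0.3, -4.6]
grip_width: 0.45
finger_force: 83.3
```

Run:
```python
from h import *
from scipy.spatial.transform import Rotation as Rn
np.set_printoptions(precision=4,suppress=True)
for k in range(3): W=arm.get_image("wrist")
S=arm.get_image("scene");T=arm.get_image("top")
o=arm.observe();P=o["position"];Rt=Rn.from_rotvec(o["ee_rot"]).as_matrix();z=Rt[:,2]
print(P,z,o["contact_force"],o["finger_force"])
a=np.radians(-22.1);bx=np.array([np.cos(a),np.sin(a),0]);by=np.array([-bx[1],bx[0],0]);bc=np.array([.616,-.245,.045])
vis=[]
for c,(x,y,w,h,s) in((S,(170,190,132,132,3),),(W,(80,60,300,300,1.32))):
    v=cv2.resize(c["color"][y:y+h,x:x+w,::-1],None,fx=s,fy=s,interpolation=cv2.INTER_CUBIC)
    q=[(proj(c,bc+.06*(i*bx+j*by))-[x,y])*s for i,j in((1,1),(1,-1),(-1,-1),(-1,1))]
    cv2.polylines(v,[np.int32(q)],True,(255,0,0),1)
    for L,col in((.28,(0,0,255)),(.185,(0,255,0))):
        pts=[(proj(c,P+L*z+.03*(np.cos(t)*bx+np.sin(t)*by))-[x,y])*s for t in np.linspace(0,6.28,40)]
        cv2.polylines(v,[np.int32(pts)],True,col,1)
    vis.append(v)
cv2.imwrite("pics/s4.png",np.hstack(vis))
```

```text
[ 0.6168 -0.2464  0.4005] [ 0.0016 -0.0003 -1.    ] [-0.2375 -0.0073 -3.2884] 83.31297039985657
```

View pics/s4.png

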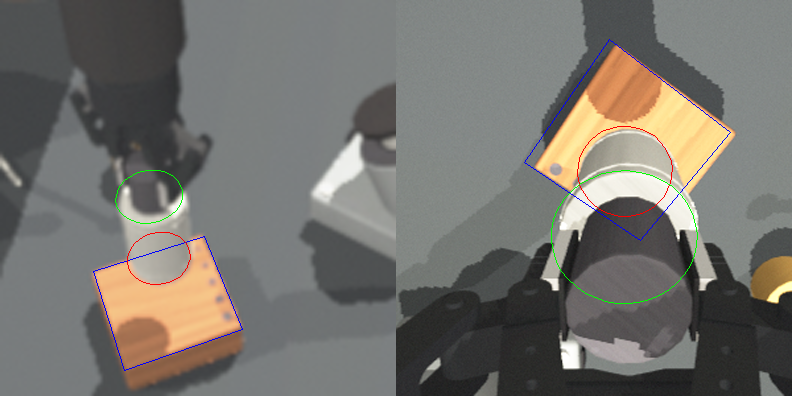

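The overlay shows the block square (blue) matching the block in the scene view and nearly so in the wrist view. The canister base (red) is where predicted and will land near the middle.

Call:
step_arm(steps="0 0 0 -0.6 0 0 0;0 0 0 -1.2 0 0 0;0 0 0 -1.7 0 0 0;0 0 0 -2.1 0 0 0;0 0 0 -2.3 0 0 0")

```text
t: 13.6
position: [0.6163, -0.2461, 0.3304]
ee_rot: [-2.485, 1.922, -0.0]
contact_force: [-0.8, -0.1, -3.8]
grip_width: 0.445
finger_force: 83.5
```

Call:
step_arm(steps="0 0 0 -0.03 0 0 0;0 0 0 -0.06 0 0 0;0 0 0 -0.09 0 0 0;0 0 0 -0.12 0 0 0;0 0 0 -0.12 0 0 0")

```text
t: 14.02
position: [0.6167, -0.247, 0.3276]
ee_rot: [-2.484, 1.923, -0.001]
contact_force: [-1.0, -0.4, -3.9]
grip_width: 0.45
finger_force: 83.5
```

Call:
step_arm(steps="0 0 0 -0.02 0 0 0;0 0 0 -0.04 0 0 0;0 0 0 -0.06 0 0 0;0 0 0 -0.06 0 0 0;0 0 0 -0.06 0 0 0")

```text
t: 14.43
position: [0.6166, -0.247, 0.3253]
ee_rot: [-2.484, 1.923, -0.0]
contact_force: [0.4, 0.6, -3.1]
grip_width: 0.449
finger_force: 83.7
```

Call:
step_arm(steps="0 0 0 -0.015 0 0 0;0 0 0 -0.03 0 0 0;0 0 0 -0.03 0 0 0;0 0 0 -0.03 0 0 0;0 0 0 -0.03 0 0 0")

```text
t: 14.85
position: [0.6166, -0.2471, 0.3252]
ee_rot: [-2.484, 1.923, -0.002]
contact_force: [-1.2, 0.3, 6.0]
grip_width: 0.454
finger_force: 84.4
```

Call:
step_arm(steps="0.5 0 0 0 0 0 0;0.6 0 0 0 0 0 0;0.75 0 0 0 0 0 0;0.9 0 0 0 0 0 0;1 0 0 0 0 0 0", squeeze=20)

```text
t: 15.27
position: [0.6166, -0.247, 0.3242]
ee_rot: [-2.484, 1.923, 0.0]
contact_force: [0.2, 0.5, 0.6]
grip_width: 0.988
finger_force: 0.0
```

Call:
step_arm(steps="1 0 0 0 0 0 0;1 0 0 0 0 0 0;1 0 0 0 0 0 0;1 0 0 0.3 0 0 0;1 0 0 0.7 0 0 0")

```text
t: 15.68
position: [0.6163, -0.247, 0.3451]
ee_rot: [2.483, -1.922, -0.003]
contact_force: [0.8, 0.0, 0.8]
grip_width: 0.999
finger_force: 0.0
```

Call:
step_arm(steps="1 0 0 0.6 0 0 0;1 0 0 1.4 0 0 0;1 0 0 2.3 0 0 0;1 0 0 3.2 0 0 0;1 0 0 4 0 0 0")

```text
t: 16.1
position: [0.6163, -0.2471, 0.469]
ee_rot: [-2.484, 1.922, -0.004]
contact_force: [0.8, 0.5, 0.1]
grip_width: 1.002
finger_force: 0.0
```

Run:
```python
from h import *
np.set_printoptions(precision=4,suppress=True)
for k in range(3): W=arm.get_image("wrist")
S=arm.get_image("scene")
o=arm.observe();print(o["position"],o["contact_force"],o["grip_width"],o["t"])
cv2.imwrite("pics/s5.png",np.hstack([cv2.resize(S["color"][190:322,170:302,::-1],(396,396)),cv2.resize(W["color"][:,64:448,::-1],(396,396))]))
```

```text
[ 0.6163 -0.247   0.4674] [ 0.3384  0.4211 -0.4837] 1.0013611933649165 16.3
```

View pics/s5.png

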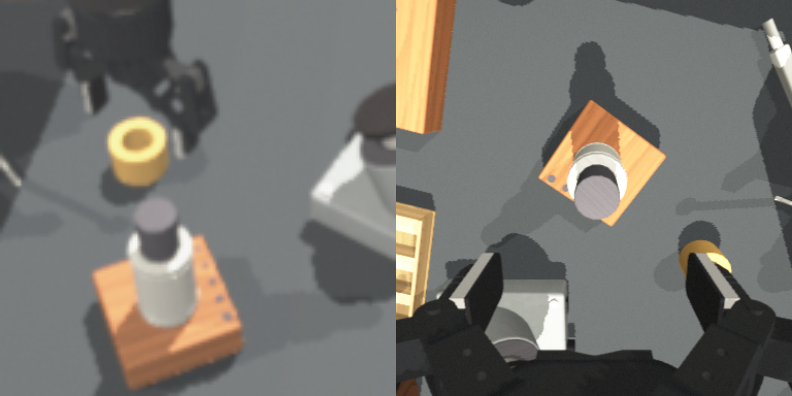

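The canister stands upright in the middle of the block, at scene crop (165,285), and the gripper is open and clear of it.

```bash
python3 -c "
from bench import arm; print(arm.hand_in())"
```

```text
the job is handed in; nothing more can be done
None
```

The canister pressed the large shaker's pad fully down (peak about 29 N), held it there for over a second and now stands upright in the middle of the block; I handed the job in at about 16 s, and the interface returned no verdict.

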